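# Change a buffet well over from cold to hot

### The arm

A 6-joint arm with a two-finger parallel gripper is mounted at the origin on the work surface. World frame = base frame: x ahead of the robot, y to its left, z up, the work surface at z = 0. Lengths are in mm, angles in rad, forces in N, time in s.
With the tool pointing down it reaches from about 350 to 975 mm from the base axis. Payload 7.1 kg.
Tool frame: the origin (TCP) lies on the front face of the gripper's body, between the roots of the fingers; the fingertips stand 80 mm ahead of it and the grasp point (between the pads) lies 61 mm ahead of it (env.tips_ahead is the distance from the TCP to the fingertips, in mm); z points along the fingers, y is the direction in which the jaws open and shut (so a half turn about z gives the same grasp; the last joint's range is limited). The gripper opens to 88 mm and grips with 3 to 60 N. Pads are 20 mm wide; open, the fingers measure 115 mm over their backs; the gripper's body (75 mm by 178 mm) begins 61 mm behind the grasp point.
Start: joints at [-1.14, 0.423, 1.63, -0, 1.089, -0.019], TCP at [271.755, -562.809, 302.675] pointing down, gripper open.
Joint ranges: [-3, 3], [-0.9, 2.11], [0.09, 2.58], [-1.31, 4.45], [0.11, 2.69], [-2.54, 2.54]. Speed limits (rad/s): [2.39, 2.39, 3.01, 3.14, 3.14, 3.14].

### API

Orientations are given as a unit quaternion [x, y, z, w].
In Python, from station import env, set_gripper, viewer, workorder gives the robot as it stands. Calls block until the motion is done:
- env.reach(position, orientation): joint-space move of the TCP to a pose.
- env.move_l(position, rot=None, rate=150, f_stop=None): straight line of the TCP; rot=None keeps the orientation; rate is the mean speed in mm/s. With f_stop (N) it stops when the force on the tool has changed by that much, and returns True; else False.
- env.move_joints(angles): joint-space move.
- set_gripper(opening): finger opening in mm; the grip force is fixed at half the most; returns when the fingers have stopped.
- env.hold(seconds).
- env.ik(position, orientation): joint angles nearest the present ones, or None.
- env.read_state(): the state.
- viewer.camera(name): name is "scene" or "top" or "wrist"; returns the picture (400x640x3 uint8, blue, green, red); there is no depth.
- viewer.camera_params(name): a dict with "fx", "fy", "cx", "cy" (pixels), "pose" (4x4, takes a point from camera to world coordinates); the wrist camera has in their place "tool_from_camera" (4x4, takes a point from camera to tool coordinates, whose origin is the TCP and whose axes are the flange's). Camera axes: x right, y up, looking along -z (the intrinsics and any distortion apply to the point x, -y, -z); pixel columns grow to the right and rows downward; lengths in mm; the calibration is good to about 2 mm. A picture is of the moment at which its call begins: read the wrist's pose just before it. camera_params takes no time and is no camera call.
A pose or a line that the arm cannot do raises env.IKError and nothing moves.
- workorder.sign_off(): hands the job in, once; it reports no verdict.
The state is a dict: "time_s": time; "qpos": joint angles; "dq": joint speeds; "tau": joint torques, N m; "tool_pos": TCP position; "orientation": TCP orientation; "force": force on the tool from outside, world axes, zero at the start; "wrist_torque": the same for the moment, N m; "width": finger opening in mm.
Only numpy, scipy, OpenCV 4.12 (cv2) and the standard library are available. Lean on these libraries where they do the work, as an engineer would, in place of code of your own. Each camera call takes 0.05 s, during which the arm holds its last target.

### The job

On the brown wooden changeover box, change the buffet well from cold to hot: throw the blue (cold) lever fully off, towards the robot, and then throw the red (hot) lever fully on, away from the robot. An interlock blocks the red lever until the blue one is off. Leave both levers of the white box as they are and do not knock over the glass jar.

Things in the scene. Friction and masses are not known exactly. Their poses are not given: they have to be found in the camera images.
- oak_box: Brown wooden changeover box, 160 x 180 mm, 50 mm high, steel top, fixed; origin under its centre, x = away from the robot. A yellow locking plate (32 x 55 x 6 mm, 80 mm above the counter) slides between its levers, driven by the blue one: blue on, it stands across the red lever's path; with blue below about 0.25 rad it is clear.
- oak_box_cold (a joint): Blue lever of the brown wooden box, rad: 0 = fully off, leaning 26 degrees towards the robot; 0.9 = fully on, leaning 26 degrees away. Starts on (0.8 to 0.9). Stays where it is left, takes about 3 N at the grip, hard stops at both ends.
- oak_box_hot (a joint): Red lever of the brown wooden box, built like the blue one, 90 mm to the right of it as seen from the robot. 0 = off, leaning towards the robot; 0.9 = fully on, leaning away. Starts off (0 to 0.08); until the blue lever is off, the yellow plate stops it at about 0.2 rad.
- oak_box_cold_grip (a point): Centre of the blue grip: bar 20 mm thick, 44 mm long, on a 12 mm shank, 100 mm from the hinge axis, which lies 50 mm above the counter under mid-swing. Grip is 140 mm above the counter at both stops, 150 mm midway; 87 mm from stop to stop along the box's x. Own y: along bar and hinge; the frame turns about y with the lever; its yaw is the box's yaw.
- oak_box_hot_grip (a point): Centre of the red lever's grip, same form, size and axes as the blue one's.
- white_box_cold (a joint): Blue lever of the white box, a bystander of the same build with the two levers the other way round. Starts on (0.8 to 0.9) and must stay on.
- white_box_hot (a joint): Red lever of the white box. Starts off (0 to 0.08) and must stay off.
- jar_mid (a point): Middle (half-way up, 70 mm above the counter) of a closed glass jar with a cork-coloured lid, 76 mm in diameter, 140 mm high, standing loose beyond the boxes; z is its upright axis.
Mind the look-alikes: they are no part of the job. Leave any orange or purple look-alike of the part that bears white_box_cold alone.

How it is judged (in metres and radians):
On the way, in this order (a step that is already met when the one before it is completed fails the run):
1. the wooden box's blue lever is off while its red lever is still off (value of joint oak_box_cold below 0.2 rad and value of joint oak_box_hot below 0.35 rad), for 0.1 s.
2. then its red lever is thrown on, the blue one staying off (value of joint oak_box_cold below 0.2 rad and value of joint oak_box_hot above 0.7 rad), for 0.1 s.
At the end, for the whole second after the job is handed in: Wooden box: blue lever off (below 0.2 rad) and red lever on (above 0.7 rad). White box: blue lever still on (above 0.65), red lever still off (below 0.25). The glass jar stands upright (within 0.3 rad) (all of step 2 and value of joint white_box_cold above 0.65 rad and value of joint white_box_hot below 0.25 rad and angle between jar_mid's own z axis and vertical below 0.3 rad); the robot touches nothing.
It fails at once if a lever of the white box is thrown (value of joint white_box_cold below 0.6 rad or value of joint white_box_hot above 0.3 rad).
It fails at once if the glass jar is knocked over (angle between jar_mid's own z axis and vertical above 0.6 rad).
It also fails if it takes over 35 s, if anything falls off the work surface, if the arm or the gripper's body presses on something with over 40 N, if the wrist force passes 120 N, or if a joint passes its speed limit or range.

## Working session

There is one attempt and no reset: what is moved stays moved. The work goes in short steps, each a Python script; the robot and the scene stay as the last script left them, time stands still between calls to the robot, and variables do not carry over. Pictures are saved under pics/ and viewed, and the job is handed in when it is done.

```bash
ls; mkdir -p pics
python3 - <<'E'
from station import env, set_gripper, viewer, workorder
import cv2
for n in ("scene","top","wrist"):
    cv2.imwrite(f"pics/{n}0.png",viewer.camera(n))
    print(n,viewer.camera_params(n))
print(env.read_state())
E
```

```text
pics
scene {'fx': 445.16260523019696, 'fy': 445.16260523019696, 'cx': 321.56854527557266, 'cy': 203.65698604442292, 'pose': array([[ 7.97751549e-01, -3.64971282e-01,  4.79987947e-01,
         1.07197013e+03],
       [ 6.02749372e-01,  4.60355623e-01, -6.51740665e-01,
        -7.74197689e+02],
       [ 1.69014757e-02,  8.09239559e-01,  5.87235623e-01,
         7.71533643e+02],
       [ 0.00000000e+00,  0.00000000e+00,  0.00000000e+00,
         1.00000000e+00]])}
top {'fx': 473.0330702827842, 'fy': 473.0330702827842, 'cx': 323.1405681378479, 'cy': 196.72405906901778, 'pose': array([[-6.43708931e-04,  9.99299001e-01, -3.74311623e-02,
         4.71917988e+02],
       [-9.99969073e-01, -9.36633529e-04, -7.80867888e-03,
        -2.56430414e+01],
       [-7.83826429e-03,  3.74249781e-02,  9.99268699e-01,
         1.18385674e+03],
       [ 0.00000000e+00,  0.00000000e+00,  0.00000000e+00,
         1.00000000e+00]])}
wrist {'fx': 279.77216419827164, 'fy': 279.77216419827164, 'cx': 325.6931505141169, 'cy': 200.60780673292342, 'tool_from_camera': array([[-7.90931714e-04,  9.67211568e-01,  2.539
[... 267 characters left out ...]
        1.00000000e+00]])}
{'time_s': 0.15, 'qpos': array([-1.13999033e+00,  4.23694871e-01,  1.63050096e+00, -9.02654545e-06,
        1.08863415e+00, -1.89901345e-02]), 'dq': array([-0.00042059, -0.00219449, -0.00203593,  0.00022219,  0.0003132 ,
       -0.00012498]), 'tau': array([-7.78452177e-04, -5.44986176e+01, -2.73920649e+01,  6.43886137e-02,
        2.05033331e-02, -7.60757371e-05]), 'tool_pos': array([ 271.62212044, -562.5092114 ,  302.06705725]), 'orientation': array([ 9.74816191e-01,  2.23008995e-01, -1.30402551e-04, -6.04777849e-04]), 'force': array([ 0.75844603, -0.40446405, -0.12308484]), 'wrist_torque': array([ 0.03304883,  0.00957664, -0.00219275]), 'width': 87.8379194503051}
```

View pics/scene0.png

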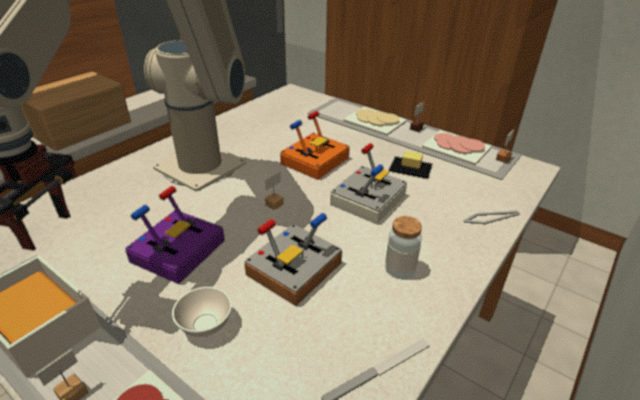

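View pics/top0.png

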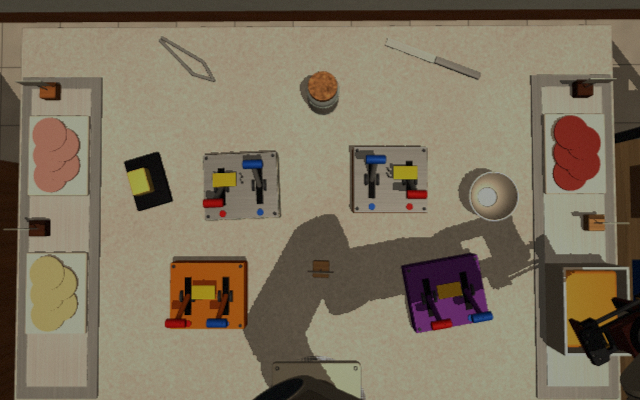

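The top view shows four boxes:

| Box | Box px | Blue grip px | Red grip px |
|---|---|---|---|
| Right grey-topped | (389,180) | (375,159) | (416,195) |
| Left grey-topped | (241,186) | (252,164) | (213,203) |
| Orange | (208,295) | (216,323) | (176,323) |
| Purple | (446,292) | (482,317) | (441,324) |

In the scene view, the box with brown sides is at (293,262), with its blue grip at (318,221) and red grip at (267,228). That matches the right-hand box in the top view, which has red to the right of blue. The jar is at top px (322,90). I'll measure these and check a close crop.

```bash
cat > h.py <<'E'
import numpy as np, cv2
from station import env, set_gripper, viewer, workorder
from scipy.spatial.transform import Rotation as R
def ray(n,u,v):
    p=viewer.camera_params(n);T=p["pose"]
    d=T[:3,:3]@np.array([(u-p["cx"])/p["fx"],-(v-p["cy"])/p["fy"],-1.]);return T[:3,3],d/np.linalg.norm(d)
def onplane(n,u,v,z):
    o,d=ray(n,u,v);return o+d*(z-o[2])/d[2]
def tri(a,b):
    (o1,d1),(o2,d2)=a,b
    A=np.stack([d1,-d2],1);s=np.linalg.lstsq(A,o2-o1,rcond=None)[0]
    p,q=o1+s[0]*d1,o2+s[1]*d2;return (p+q)/2,np.linalg.norm(p-q)
def mask(im,c):
    h=cv2.cvtColor(im,cv2.COLOR_BGR2HSV)
    if c=="blue": return cv2.inRange(h,(100,130,50),(120,255,255))
    if c=="red": return cv2.inRange(h,(0,170,70),(5,255,255))|cv2.inRange(h,(172,170,70),(180,255,255))
    if c=="yellow": return cv2.inRange(h,(22,140,90),(33,255,255))
def blobs(im,c,roi,amin=25):
    x0,y0,x1,y1=roi;m=mask(im,c)[y0:y1,x0:x1]
    n,l,s,ce=cv2.connectedComponentsWithStats(m)
    out=[]
    for i in range(1,n):
        if s[i,4]>=amin:
            r=cv2.minAreaRect(np.argwhere(l==i)[:,::-1].astype(np.float32))
            out.append((s[i,4],ce[i]+[x0,y0],r[1],r[2]))
    return out
E
python3 - <<'E'
from h import *
t=cv2.imread("pics/top0.png");s=cv2.imread("pics/scene0.png")
rt=(340,130,440,230);rs=(240,205,350,305)
for c in("blue","red","yellow"):
    a=blobs(t,c,rt);b=blobs(s,c,rs)
    print(c,"top",a);print("  scene",b)
    if a and b:
        a=max(a,key=lambda k:k[0]);b=max(b,key=lambda k:k[0])
        print("  tri",tri(ray("top",*a[1]),ray("scene",*b[1])),"plane140",onplane("top",*a[1],140))
cr=np.hstack([cv2.resize(t[130:230,340:440],(400,400),interpolation=2),cv2.resize(s[205:305,240:340],(400,400),interpolation=2)])
cv2.imwrite("pics/crop0.png",cr)
a=blobs(t,"blue",(190,130,300,230));print([(k[0],onplane("top",*k[1],140)) for k in a])
E
```

```text
blue top [(np.int32(162), array([375.02469136, 159.20987654]), (8.0, 19.0), 90.0), (np.int32(28), array([371.32142857, 206.25      ]), (5.0, 5.0), 90.0)]
  scene [(np.int32(99), array([317.94949495, 220.1010101 ]), (6.560593605041504, 15.695596694946289), 48.366458892822266)]
  tri (array([ 592.3016978 , -132.90236839,  144.0158992 ]), np.float64(3.087745682720948)) plane140 [ 593.98936802 -132.36324017  140.        ]
red top [(np.int32(164), array([416.37195122, 194.20121951]), (8.0, 19.0), 90.0), (np.int32(28), array([408.96428571, 206.39285714]), (5.0, 5.0), 90.0)]
  scene [(np.int32(126), array([266.13492063, 226.18253968]), (7.400000095367432, 18.600000381469727), 53.13010025024414)]
  tri (array([ 515.23598179, -223.08550324,  144.67990674]), np.float64(2.5712089148733073)) plane140 [ 516.39434345 -223.10609908  140.        ]
yellow top [(np.int32(311), array([404.53697749, 171.9807074 ]), (12.0, 23.0), 90.0)]
  scene [(np.int32(248), array([289.12096774, 254.02016129]), (12.547615051269531, 22.918601989746094), 50.194427490234375)]
  tri (array([ 569.17793884, -208.52175244,   80.98183461]), np.float64(4.402954436044284)) plane140 [ 565.56428304 -197.38763227  140.        ]
[(np.int32(162), array([584.18349048, 140.39104919, 140.        ])), (np.int32(30), array([478.20707532, 122.76761421, 140.        ]))]
```

View pics/crop0.png

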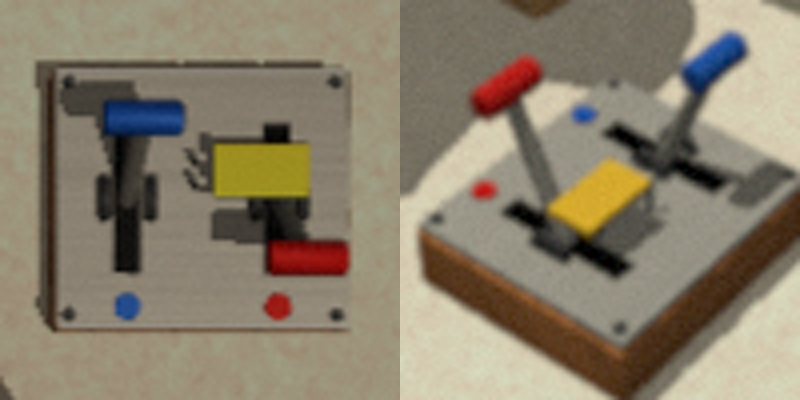

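The crops confirm the choice: brown wooden sides, blue lever leaning away (on), red lever towards the robot (off), box yaw about 0. I'll push the blue bar with closed fingers from its far side.

Run:
```python
from h import *
def st(l):
    s=env.read_state();print(l,round(s["time_s"],2),s["tool_pos"].round(1),s["force"].round(1),round(s["width"],1))
q=[1,0,0,0]
set_gripper(0)
y=-132.5
env.reach([635,y,300],q);st("above")
print(env.move_l([635,y,200],rate=100,f_stop=10));st("down")
r=env.move_l([600,y,200],rate=60,f_stop=20);st("near")
r=env.move_l([520,y,200],rate=60,f_stop=18);print(r);st("pushed")
cv2.imwrite("pics/top1.png",viewer.camera("top"));cv2.imwrite("pics/scene1.png",viewer.camera("scene"))
cv2.imwrite("pics/c1.png",np.hstack([cv2.resize(cv2.imread("pics/top1.png")[110:240,310:440],(400,400)),cv2.resize(cv2.imread("pics/scene1.png")[180:310,220:350],(400,400))]))
```

```text
above 3.52 [ 634.8 -133.3  300. ] [-0.8 -0.5 -0.3] 0.4
False
down 4.67 [ 635.5 -132.6  200.7] [ 0.3 -0.1 -0.3] 0.8
near 5.4 [ 599.7 -132.5  200. ] [1.7 0.5 1.8] 0.4
True
pushed 6.42 [ 536.1 -133.2  201.1] [ 4.1 -0.8 -0.1] 0.8
```

View pics/c1.png

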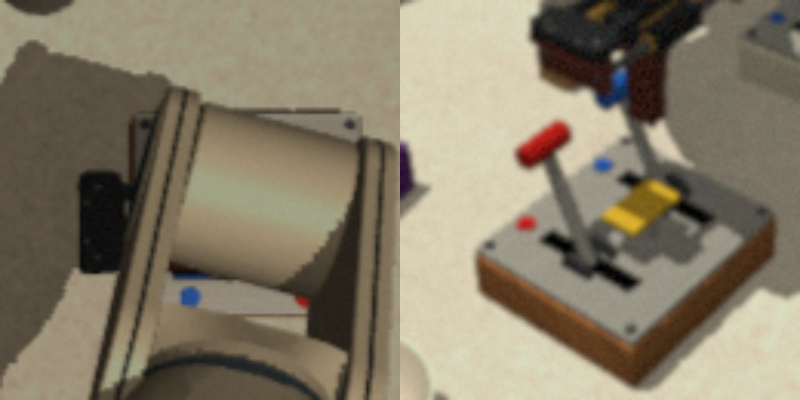

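The blue lever now leans towards the robot and the plate has slid clear of the red lever's path. I'll back off, move to the red lever's near side and check the top view.

Run:
```python
from h import *
def st(l):
    s=env.read_state();print(l,round(s["time_s"],2),s["tool_pos"].round(1),s["force"].round(1),round(s["width"],1))
env.move_l([565,-132.5,200],rate=100)
env.move_l([565,-132.5,300],rate=150)
env.move_l([470,-222.8,300],rate=150);st("front")
t=viewer.camera("top");s=viewer.camera("scene");w=viewer.camera("wrist")
cv2.imwrite("pics/w2.png",w)
cv2.imwrite("pics/c2.png",np.hstack([cv2.resize(t[110:240,310:440],(400,400)),cv2.resize(s[180:310,220:350],(400,400))]))
for c in("blue","red"): print(c,[(k[0],k[1]) for k in blobs(s,c,(220,180,350,310),15)],[(k[0],k[1]) for k in blobs(t,c,(340,130,440,230),15)])
```

```text
front 8.8 [ 470.4 -222.6  300. ] [ 0.4 -0.2 -0.7] 0.7
blue [(np.int32(100), array([291.  , 207.82]))] [(np.int32(128), array([375.8125   , 195.5546875])), (np.int32(29), array([371.4137931 , 206.27586207]))]
red [(np.int32(99), array([266.11111111, 226.65656566]))] [(np.int32(102), array([417.05882353, 193.2254902 ]))]
```

View pics/c2.png

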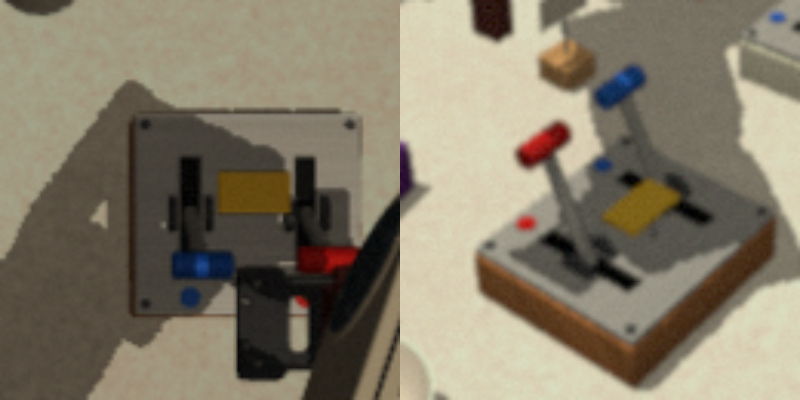

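View pics/w2.png

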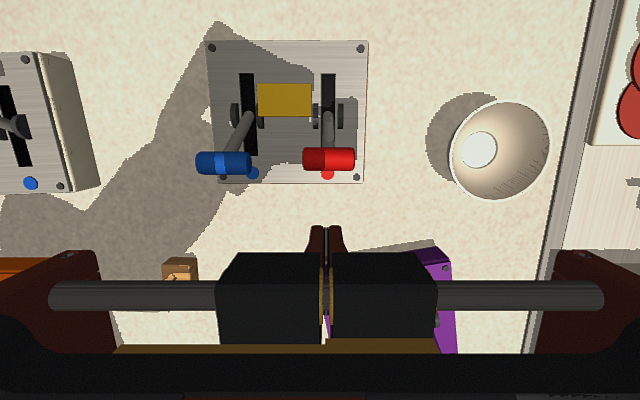

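The top crop puts blue at (376,196), level with red at (417,193), and the wrist view shows them level too (rows 162 and 158). Blue is fully off, the plate is clear of the red slot, and the fingers (col 327) line up with the red grip (col 328). Next I'll push red away.

Run:
```python
from h import *
def st(l):
    s=env.read_state();print(l,round(s["time_s"],2),s["tool_pos"].round(1),s["force"].round(1),round(s["width"],1))
y=-222.8
print(onplane("top",375.8,195.5,140))
env.move_l([474,y,300],rate=100)
print(env.move_l([474,y,200],rate=100,f_stop=10));st("down")
r=env.move_l([510,y,200],rate=60,f_stop=20);print(r);st("near")
r=env.move_l([596,y,200],rate=60,f_stop=18);print(r);st("pushed")
env.move_l([550,y,200],rate=100)
env.move_l([550,y,300],rate=150)
env.move_l([430,y-40,330],rate=150);st("back")
t=viewer.camera("top");s=viewer.camera("scene");w=viewer.camera("wrist")
cv2.imwrite("pics/w3.png",w);cv2.imwrite("pics/s3.png",s);cv2.imwrite("pics/t3.png",t)
cv2.imwrite("pics/c3.png",np.hstack([cv2.resize(t[110:240,310:440],(400,400)),cv2.resize(s[180:310,220:350],(400,400))]))
for c in("blue","red"):
  b=max(blobs(s,c,(220,180,350,310),15),key=lambda k:k[0]);a=[k for k in blobs(t,c,(340,130,440,230),15)]
  print(c,b[1],[(k[0],k[1],onplane("top",*k[1],140)) for k in a])
```

```text
[ 513.61337975 -133.69123529  140.        ]
False
down 10.35 [ 474.3 -223.   200.5] [ 0.6 -0.7  0.5] 0.4
False
near 11.1 [ 510.4 -222.7  199.8] [ 0.1 -0.4 -0.5] 0.7
True
pushed 12.11 [ 571.8 -222.6  198.8] [-5.8 -1.9  6.9] 0.3
back 14.3 [ 430.4 -262.8  329.9] [ 0.6 -0.1 -0.2] 0.8
blue [291.         207.87128713] [(np.int32(121), array([375.82644628, 195.70247934]), array([ 513.16617899, -133.74739315,  140.        ])), (np.int32(28), array([371.32142857, 206.25      ]), array([ 489.90110598, -123.71063324,  140.        ]))]
red [294.50344828 241.87586207] [(np.int32(158), array([416.37974684, 156.5       ]), array([ 599.86283351, -223.79181933,  140.        ])), (np.int32(32), array([409.     , 206.34375]), array([ 489.62988079, -206.67188411,  140.        ]))]
```

View pics/c3.png

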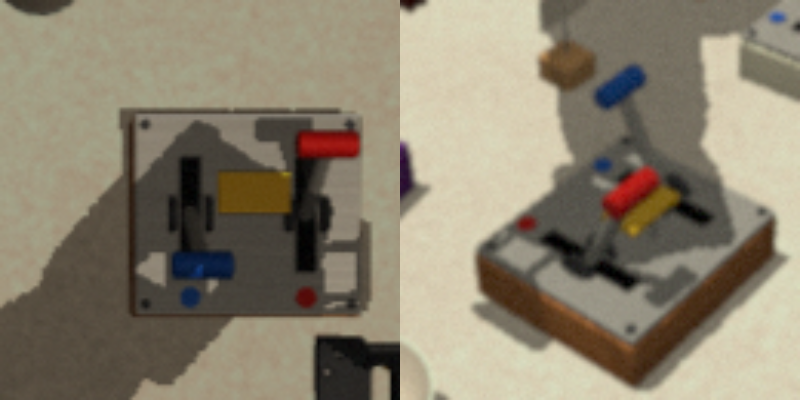

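View pics/t3.png

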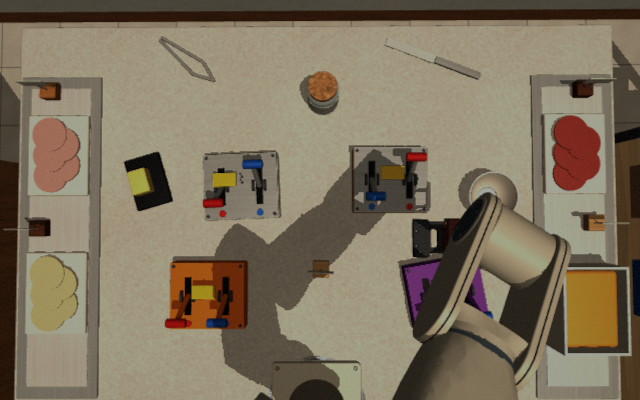

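View pics/s3.png

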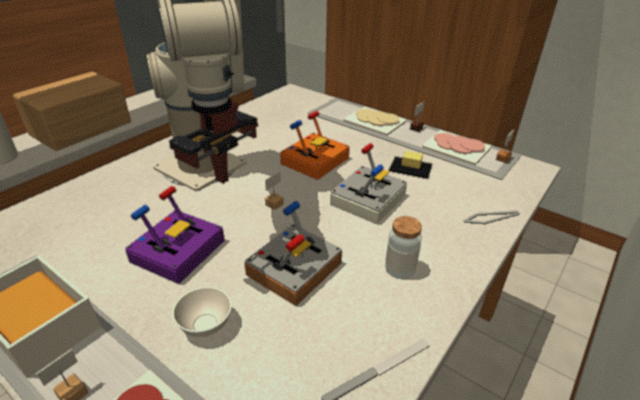

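Red is at top px (416,157) and blue at (376,196). Their grips are 86.7 mm apart in x, against an 87 mm full throw, so both levers are at their stops. The white box looks unchanged (blue (252,164), red (213,203)), the jar is upright at (322,90), and the arm is clear.

```bash
python3 -c "
from station import *
print(workorder.sign_off(), env.read_state()['time_s'])"
```

```text
the job is handed in; nothing more can be done
the job is handed in; nothing more can be done
```

The changeover is done and handed in: the wooden box's blue lever is off and its red lever is on. I pushed blue towards the robot with closed fingers, then pushed red away. Each push ended when the force stop tripped at the lever's end.

**Levers:** the last top view put the blue grip at x ≈ 513 mm and the red at x ≈ 600 mm. That is 86.7 mm apart, against a full throw of 87 mm, and the locking plate had moved clear of the red lever.

**Bystanders:** the white box's levers and the look-alikes I could see were unchanged, and the jar was upright. The arm was clear of everything, and the clock stood at about 14.5 s of the 35 s allowed.

**Disagreements:** the two-view measurements missed each other by 3–4 mm and put the grips about 4 mm higher than stated, a little beyond the 2 mm calibration. The push did not depend on this. No check failed, and sign-off reports no verdict.

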